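Pack the examination handles from the charger for the ward round

ROBOT

A 7-joint arm with a two-finger parallel gripper is mounted at the origin on the work surface. World frame = base frame: x ahead of the robot, y to its left, z up, the work surface at z = 0. Lengths are in m, angles in rad, forces in N, time in s.
With the tool pointing down it reaches from about 0.4 to 0.9 m from the base axis. Payload 5.5 kg.
Tool frame: the origin (TCP) lies midway between the tips of the shut fingers; the grasp point (between the pads) lies ctrl.pinch_z behind it (ctrl.pinch_z is the distance from the TCP to the grasp point, in m); z points along the fingers, y is the line along which they close (so a half turn about z gives the same grasp; the last joint's range is limited). The gripper opens to 85 mm and grips with 20 to 120 N. Pads are 22 mm wide; open, the fingers measure 114 mm over their backs; the gripper's body (76 mm by 85 mm) begins 54 mm behind the grasp point. The pads swing forward as they close: fully open they stand 13 mm farther back than shut.
Start: joints at [-0.911, 0.501, -0.427, 1.55, 0.221, 1.138, -0.21], TCP at [0.251, 0.6, 0.231] pointing down, gripper open.
Joint ranges: [-2.88, 2.88], [-0.31, 2.03], [-1.54, 1.56], [0.2, 2.42], [-1.41, 4.55], [0.19, 2.02], [-2.57, 2.57]. Speed limits (rad/s): [2.57, 2.57, 3.14, 3.14, 3.14, 3.14, 3.14].

INTERFACE

Orientations are given as a unit quaternion [w, x, y, z].
In Python, from workcell import ctrl gives the robot as it stands. The module is installed in compiled form; this text tells all that it offers.
- The arm moves only by the tool send_rows, never from a script. Its argument "plan" is a list of rows, each a list of 5 numbers: the finger opening in mm, from 0 to 85.4, then the shift along the tool's x, y, z in mm, then the turn about the tool's z in rad. A call has 1 to 10 rows; each row is the pose to reach, as a shift and turn from the pose commanded when the call began, along the tool's axes at that moment; what a row does not reach only later rows make up. A row lasts 1/12 s, in which the tool goes at most 41.7 mm and 7.16 degrees, less where a joint would pass 70% of its speed; a pose out of reach is approached as far as the arm can. A call with a gripper value outside its range is refused whole. The fingers move at their own pace and stop on an object; the grip force is fixed at half the most. Time passes only in rows, so rows that repeat a pose let the fingers close. It gives the time, the measured TCP pose, the force, the opening and the grip force at its end, in the units of the state.
- ctrl.get_obs(): the state, without advancing time (a new reading comes with each control period).
- ctrl.camera(name): name is "scene" or "top" or "wrist"; returns the picture (400x640x3 uint8, blue, green, red); there is no depth.
- ctrl.calibration(name): a dict with "mtx" (3x3 intrinsics, pixels), "dist" ([k1, k2, p1, p2, k3] as OpenCV has them; the pictures are not rectified), "world_to_cam" (4x4, takes a point from world to camera coordinates). Camera axes: x right, y down, z forward; pixel columns grow to the right and rows downward; lengths in m; the calibration is good to about 2 mm. A picture is of the moment at which its call begins: read the wrist's pose just before it. calibration takes no time and is no camera call; for the wrist camera it gives the pose at the moment of the call.
- ctrl.hand_in(): hands the job in; it is judged then, once.
The state is a dict: "time": time; "q": joint angles; "dq": joint speeds; "joint_torque": joint torques, N m; "ee_pos": TCP position; "tool_rot": TCP orientation; "ft_force": force on the tool from outside, world axes, zero at the start; "wrist_torque": the same for the moment, N m; "opening": finger opening in m; "finger_force": force on a finger pad.
Only numpy, scipy, OpenCV 4.12 (cv2) and the standard library are available. Lean on these libraries where they do the work, as an engineer would, in place of code of your own. Each camera call takes 0.05 s, during which the arm holds its last target. There are 200 camera calls.

TASK

Pack the examination handles for the ward round: draw every handle that is on charge straight out of its sleeve without dragging the charger along, lay these and the one lying on the desk flat and side by side in the open carry case, and then press the case's lid down until it snaps shut and stays shut. Leave the charger and the other things on the desk where they stand.

Things in the scene. Friction and masses are not known exactly. Their poses are not given: they have to be found in the camera images.
- handle1: Examination handle, 140 mm long, 160 g: grey square head with black ribs, 60 x 28 x 28 mm, round steel shaft 22 mm in diameter, 80 mm long, out of one end. Origin: centre of the head; +x points along the shaft to its tip. Centre of mass 20 mm along +x. Starts level in its charger sleeve, head sticking out, or is absent (two to four of handle1 to handle4 are there).
- handle2: Examination handle, 140 mm long, 160 g: grey square head with black ribs, 60 x 28 x 28 mm, round steel shaft 22 mm in diameter, 80 mm long, out of one end. Origin: centre of the head; +x points along the shaft to its tip. Centre of mass 20 mm along +x. Starts level in its charger sleeve, head sticking out, or is absent (two to four of handle1 to handle4 are there).
- handle3: Examination handle, 140 mm long, 160 g: grey square head with black ribs, 60 x 28 x 28 mm, round steel shaft 22 mm in diameter, 80 mm long, out of one end. Origin: centre of the head; +x points along the shaft to its tip. Centre of mass 20 mm along +x. Starts level in its charger sleeve, head sticking out, or is absent (two to four of handle1 to handle4 are there).
- handle4: Examination handle, 140 mm long, 160 g: grey square head with black ribs, 60 x 28 x 28 mm, round steel shaft 22 mm in diameter, 80 mm long, out of one end. Origin: centre of the head; +x points along the shaft to its tip. Centre of mass 20 mm along +x. Starts level in its charger sleeve, head sticking out, or is absent (two to four of handle1 to handle4 are there).
- handle5: Examination handle, 140 mm long, 160 g: grey square head with black ribs, 60 x 28 x 28 mm, round steel shaft 22 mm in diameter, 80 mm long, out of one end. Origin: centre of the head; +x points along the shaft to its tip. Centre of mass 20 mm along +x. Always there: starts lying on the bare desk between charger and case.
- charger: White block 100 (x) x 300 (y) x 86 mm high, 1.6 kg, loose on rubber feet. Origin: centre of underside, z up. Four level sleeves (bore 24, 85 deep) open in its -x face, axes along x at height 45 mm, y = -108, -36, 36, 108 mm (handle1..4). A handle in place has 78 mm of shaft inside and its origin at x = -82 mm; it comes out along the charger's -x and is free after 80 mm.
- case: Grey open carry case, fixed, 200 (x) x 310 (y) x 55 mm high outside, walls and floor 5 mm. Origin: centre of underside, z up. Inside 190 x 300 mm, 50 mm deep: room for one layer of handles, not two. A handle lying on the floor has its origin 19 mm above the case's origin. The lid is hinged along the top of its +x wall.
- lid (a joint): Angle of the clear lid (plate 200 x 310 x 6 mm, dark edge strips): 0 = shut on the rim; 1.45 = against its stop, nearly upright, where its snap spring holds it open. The spring resists closing with up to 6 N at the free edge down to about 0.24 rad; below that the lid snaps shut and holds itself shut. Let go higher up, it swings back open.
- lid_hinge (a point): Middle of the lid's hinge line, at the top of the case's +x wall (case frame x 100, y 0, z 55 mm). The lid's inner face passes through it. The hinge line runs along the case's y axis.
- lid_edge (a point): Middle of the lid's free edge on its outer (upper) face, 200 mm from the hinge. Turns with the lid; over the case's -x wall when shut, over the hinge when open.
- gel: Bystander: a hand-gel bottle, 60 mm in diameter, 150 mm tall, standing loose on the desk. Origin at the centre of its underside. Leave alone.
- pot: Bystander: a closed jar, 52 mm in diameter, 70 mm tall, standing loose on the desk. Origin at the centre of its underside. Leave alone.
- tape: Bystander: a roll of tape, 90 mm in diameter, 25 mm high, standing loose on the desk. Origin at the centre of its underside. Leave alone.
- pencup: Bystander: a blue cup, 68 mm in diameter, 70 mm tall, standing loose on the desk. Origin at the centre of its underside. Leave alone.
- stapler: Bystander: a stapler, 130 x 36 mm, 47 mm high, standing loose on the desk. Origin at the centre of its underside. Leave alone.
Mind the look-alikes: they are no part of the job. Leave any blue look-alike of the handle2 alone.

How it is judged:
On the way, in this order (a step that is already met when the one before it is completed fails the run):
1. every handle that is there lies inside the open case (x of handle1 in the frame of case between -0.095 and 0.095 m and y of handle1 in the frame of case between -0.15 and 0.15 m and z of handle1 in the frame of case between 0.005 and 0.035 m and x of handle2 in the frame of case between -0.095 and 0.095 m and y of handle2 in the frame of case between -0.15 and 0.15 m and z of handle2 in the frame of case between 0.005 and 0.035 m and x of handle3 in the frame of case between -0.095 and 0.095 m and y of handle3 in the frame of case between -0.15 and 0.15 m and z of handle3 in the frame of case between 0.005 and 0.035 m and x of handle4 in the frame of case between -0.095 and 0.095 m and y of handle4 in the frame of case between -0.15 and 0.15 m and z of handle4 in the frame of case between 0.005 and 0.035 m and x of handle5 in the frame of case between -0.095 and 0.095 m and y of handle5 in the frame of case between -0.15 and 0.15 m and z of handle5 in the frame of case between 0.005 and 0.035 m and value of joint lid above 0.3 rad), for 0.2 s.
2. the lid is pressed shut past its snap (value of joint lid below 0.05 rad), for 0.2 s.
At the end, for the whole second after the job is handed in: Every handle that is there lies at rest inside the case (its head's centre within the inner walls and 5 to 35 mm above the case's underside) and the lid stays shut (joint below 0.05 rad) (x of handle1 in the frame of case between -0.095 and 0.095 m and y of handle1 in the frame of case between -0.15 and 0.15 m and z of handle1 in the frame of case between 0.005 and 0.035 m and x of handle2 in the frame of case between -0.095 and 0.095 m and y of handle2 in the frame of case between -0.15 and 0.15 m and z of handle2 in the frame of case between 0.005 and 0.035 m and x of handle3 in the frame of case between -0.095 and 0.095 m and y of handle3 in the frame of case between -0.15 and 0.15 m and z of handle3 in the frame of case between 0.005 and 0.035 m and x of handle4 in the frame of case between -0.095 and 0.095 m and y of handle4 in the frame of case between -0.15 and 0.15 m and z of handle4 in the frame of case between 0.005 and 0.035 m and x of handle5 in the frame of case between -0.095 and 0.095 m and y of handle5 in the frame of case between -0.15 and 0.15 m and z of handle5 in the frame of case between 0.005 and 0.035 m and value of joint lid below 0.05 rad and linear speed of each of handle1, handle2, handle3, handle4, handle5 below 0.03 m/s); the robot touches nothing.
It fails at once if the charger is dragged or lifted more than 30 mm from its place (distance of charger from where it was at the start of the episode above 0.03 m).
It fails at once if a bystander is knocked more than 50 mm from its place (distance of any of gel, pot, tape, pencup, stapler from where it was at the start of the episode above 0.05 m).
Of handle1, handle2, handle3, handle4 only 2 to 4 are there at a start; the rules pass over those that are not, and their reading is None.
At some moment in a run one of handle5 may be knocked a few centimetres aside while the robot is not near it.
Once in a run the grip may slacken for a moment while it holds something.
It also fails if it takes over 210 s, if anything falls off the work surface, if the arm or the gripper's body presses on something with over 40 N, if the wrist force passes 120 N, or if a joint passes its speed limit or range.

## Working session

There is one attempt and no reset: what is moved stays moved. The work goes in short steps, Python scripts to look and compute and a tool call to move; the robot and the scene stay as the last step left them, time stands still between calls to the robot, and variables do not carry over. Pictures are saved under pics/ and viewed, at most 14 in all, crops included, and the job is handed in when it is done.

Besides the shell and the picture viewer there is one more tool, called in YAML: its name, and indented under it one key for each argument. send_rows: Moves the arm, as the interface text tells. Its arguments: {"type":"object","properties":{"plan":{"type":"array"}},"required":["plan"]}

```bash
ls; mkdir -p pics
cat > h.py <<'E'
import numpy as np, cv2
from workcell import ctrl
from scipy.spatial.transform import Rotation as R
def snap(n,f):
    im=ctrl.camera(n); cv2.imwrite('pics/'+f,im); return im
def ray(cal,uv):
    p=cv2.undistortPoints(np.array([[uv]],float),cal['mtx'],np.array(cal['dist'],float))[0,0]
    T=np.linalg.inv(np.array(cal['world_to_cam'])); d=T[:3,:3]@np.array([p[0],p[1],1.]); return T[:3,3],d
def onz(cal,uv,z):
    o,d=ray(cal,uv); return o+d*(z-o[2])/d[2]
def pix(cal,P):
    W=np.array(cal['world_to_cam']); r,_=cv2.Rodrigues(W[:3,:3])
    return cv2.projectPoints(np.array(P,float).reshape(-1,3),r,W[:3,3],np.array(cal['mtx'],float),np.array(cal['dist'],float))[0][:,0]
def tool():
    o=ctrl.get_obs(); q=o['tool_rot']; return np.array(o['ee_pos']),R.from_quat([q[1],q[2],q[3],q[0]]).as_matrix()
def shift(target):
    p,r=tool(); return (r.T@(np.array(target)-p)*1000).round(1)
E
python3 - <<'E'
from h import *
a=snap('scene','s0.png');b=snap('top','t0.png')
o=ctrl.get_obs();print(o,ctrl.pinch_z)
for n in('scene','top','wrist'):
    c=ctrl.calibration(n);T=np.linalg.inv(np.array(c['world_to_cam']));print(n,T[:3].round(3).tolist(),np.array(c['mtx']).round(0).tolist())
E
```

```text
pics
{'time': 0.1, 'q': array([-0.91079912,  0.50178504, -0.42677973,  1.55136031,  0.22081818,
        1.13834826, -0.21028278]), 'dq': array([-1.07960490e-03, -1.96515740e-03,  4.02916799e-04, -2.52898333e-03,
        5.92951132e-05,  1.25205127e-03,  6.19199601e-04]), 'joint_torque': array([-1.20613098e-02, -5.70802331e+01, -5.83859995e+00, -2.81748390e+01,
        1.06391375e-02,  5.40975670e-03, -2.85577066e-06]), 'ee_pos': array([0.25101054, 0.59887049, 0.23033506]), 'tool_rot': array([-1.95690558e-04,  1.97074124e-01,  9.80388157e-01, -9.01307035e-04]), 'ft_force': array([ 0.13104967,  0.02782074, -0.28759145]), 'wrist_torque': array([-0.04007693, -0.00187014, -0.06408065]), 'finger_force': 0.0, 'opening': 0.08571619537295233} 0.0187
scene [[0.075, 0.808, -0.584, 1.279], [0.997, -0.066, 0.037, -0.027], [-0.009, -0.585, -0.811, 1.122]] [[361.0, 0.0, 317.0], [0.0, 361.0, 198.0], [0.0, 0.0, 1.0]]
top [[-0.028, -0.988, 0.155, 0.283], [-1.0, 0.028, 0.003, 0.037], [-0.007, -0.154, -0.988, 1.521]] [[502.0, 0.0, 325.0], [0.0, 502.0, 200.0], [0.0, 0.0, 1.0]]
wrist [[0.385, 0.879, 0.28, 0.178], [0.923, -0.366, -0.12, 0.629], [-0.003, 0.304, -0.953, 0.374]] [[343.0, 0.0, 314.0], [0.0, 343.0, 205.0], [0.0, 0.0, 1.0]]
```

View pics/t0.png

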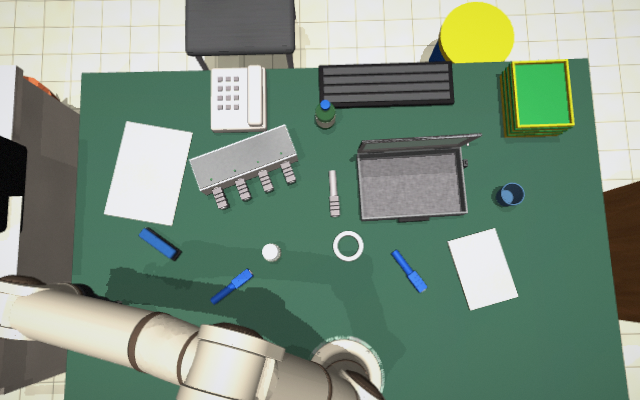

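View pics/s0.png

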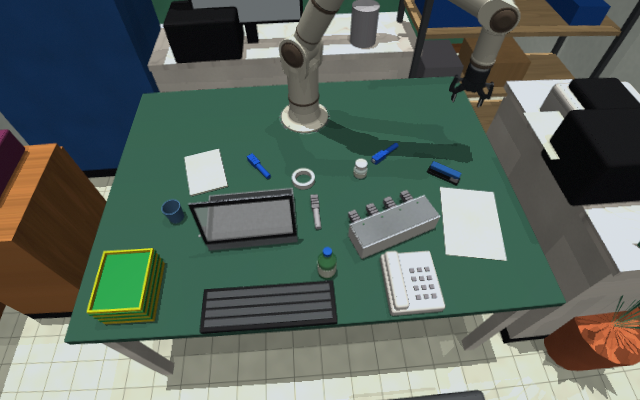

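The top view shows the charger at about (245,160) with four handles, handle5 at (334,195) and the open case at (412,190). The blue look-alikes and bystanders stand clear of all of these.

Run:
```python
import cv2
a=cv2.imread('pics/t0.png')
c=cv2.resize(a[115:227,185:345],None,fx=4.95,fy=4.95,interpolation=cv2.INTER_CUBIC)
d=cv2.resize(a[125:232,340:490],None,fx=5,fy=5,interpolation=cv2.INTER_CUBIC)
cv2.imwrite('pics/c1.png',c);cv2.imwrite('pics/c2.png',d)
```

```text
(no output)
```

View pics/c1.png

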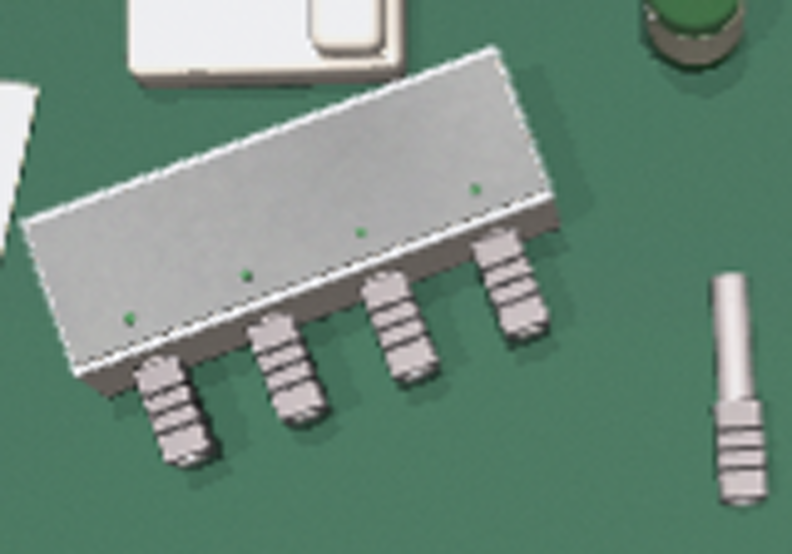

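View pics/c2.png

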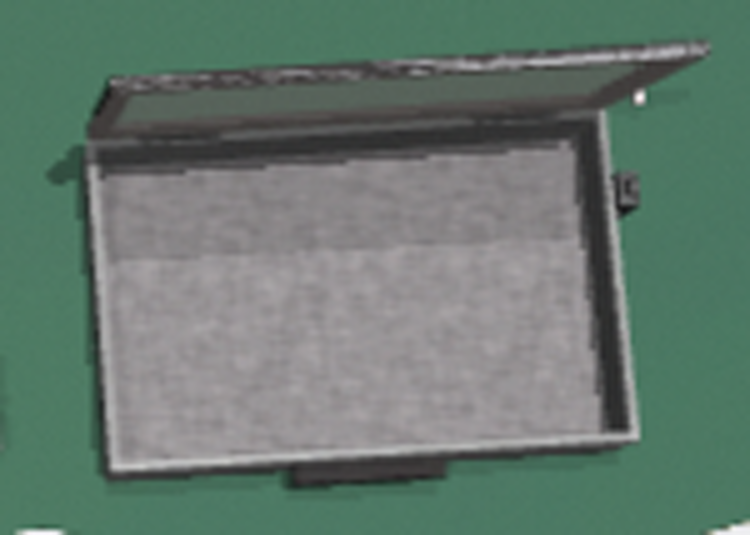

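The crops give the charger top corners at (25,220), (495,48), (552,195) and (77,375), and the case rim corners at (110,472), (637,437), (88,145) and (605,112). Handle5's head end is at (742,500) and its tip at (728,275).

```bash
cat >> h.py <<'E'
def frame(cen,yaw): return np.array(cen,float),np.array([[np.cos(yaw),-np.sin(yaw),0],[np.sin(yaw),np.cos(yaw),0],[0,0,1]])
E
python3 - <<'E'
from h import *
c=ctrl.calibration('top')
A=[onz(c,(185+u/4.95,115+v/4.95),.086) for u,v in [(25,220),(495,48),(552,195),(77,375)]]
B=[onz(c,(340+u/5,125+v/5),.055) for u,v in [(110,472),(637,437),(88,145),(605,112)]]
H=[onz(c,(185+u/4.95,115+v/4.95),z) for u,v,z in [(742,500,.014),(728,275,.014)]]
n=np.linalg.norm
print(np.round(A,3).tolist(),n(A[0]-A[1]),n(A[1]-A[2]))
print(np.round(B,3).tolist(),n(B[0]-B[1]),n(B[0]-B[2]))
cy=(A[0]-A[1])+(A[3]-A[2]); yc=np.arctan2(-cy[0],cy[1]); ce=np.mean(A,0);ce[2]=0
ky=(B[0]-B[1])+(B[2]-B[3]); yk=np.arctan2(-ky[0],ky[1]); ck=np.mean(B,0);ck[2]=0
print('charger',ce,yc,'case',ck,yk)
o,r=frame(ce,yc)
for y in(-.108,-.036,.036,.108): print((o+r@[-.082,y,.045]).round(4))
d=H[1]-H[0];print('h5',H,n(d),np.arctan2(d[1],d[0]),H[0]+d/n(d)*.03)
o,r=frame(ck,yk)
for y in(-.105,-.0525,0,.0525,.105): print('slot',(o+r@[-.04,y,0]).round(4))
p,t=tool();print('tool x yaw',np.arctan2(t[1,0],t[0,0]),t.round(3).tolist())
P=onz
E
```

```text
[[0.638, 0.432, 0.086], [0.735, 0.153, 0.086], [0.644, 0.12, 0.086], [0.544, 0.4, 0.086]] 0.29562697855106546 0.09667200143486435
[[0.451, -0.066, 0.055], [0.463, -0.375, 0.055], [0.648, -0.061, 0.055], [0.659, -0.37, 0.055]] 0.30888406173528404 0.1973981264785417
charger [0.64042625 0.27616383 0.        ] 0.3404440905319179 case [ 0.55506744 -0.21811311  0.        ] 0.036924355035096126
[0.5992 0.147  0.045 ]
[0.5752 0.2148 0.045 ]
[0.5511 0.2827 0.045 ]
[0.5271 0.3506 0.045 ]
h5 [array([0.46798277, 0.01203799, 0.014     ]), array([0.60849449, 0.01641262, 0.014     ])] 0.14057980774944234 0.031123506854677848 [0.49796824 0.01297154 0.014     ]
slot [ 0.519  -0.3245  0.    ]
slot [ 0.517  -0.2721  0.    ]
slot [ 0.5151 -0.2196  0.    ]
slot [ 0.5132 -0.1671  0.    ]
slot [ 0.5112 -0.1147  0.    ]
tool x yaw 2.744847223406799 [[-0.922, 0.386, -0.001], [0.386, 0.922, -0.002], [0.0, -0.002, -1.0]]
```

send_rows:
  plan:
    - [85,-350,-122,60,-0.737]
    - [85,-350,-122,60,-0.737]
    - [85,-350,-122,60,-0.737]
    - [85,-350,-122,60,-0.737]
    - [85,-350,-122,60,-0.737]
    - [85,-350,-122,60,-0.737]
    - [85,-350,-122,60,-0.737]
    - [85,-350,-122,60,-0.737]
    - [85,-350,-122,60,-0.737]
    - [50,-350,-122,60,-0.737]

```text
time: 0.93
ee_pos: [0.5348, 0.3406, 0.1687]
tool_rot: [0.0, -0.162, 0.987, -0.004]
ft_force: [1.5, -1.2, 0.1]
opening: 0.075
finger_force: 0.0
```

```bash
cat >> h.py <<'E'
def plan(P,yaw):
    p,t=tool(); y=np.arctan2(t[1,0],t[0,0]); w=(yaw-y+np.pi)%(2*np.pi)-np.pi
    o=ctrl.get_obs();print('t',round(o['time'],2),'tcp',p.round(4),'yaw',round(y,3),'open',o['opening'].__round__(4),'F',np.round(o['ft_force'],1),'ff',round(o['finger_force'],1)); print('shift',(t.T@(np.array(P)-p)*1000).round(1),'turn',round(-w,3))
E
python3 - <<'E'
from h import *
plan([.5271,.3506,.036],np.pi+.3404)
c=ctrl.calibration('wrist');a=snap('wrist','w1.png')
o,r=frame([.6404,.2762,0],.3404)
for y in(-.036,.036,.108):
  for P in [(-.082,y,.059),(-.112,y,.059),(-.052,y,.059)]:
    u=pix(c,o+r@np.array(P))[0]; cv2.circle(a,tuple(int(k) for k in u),3,(0,0,255),1)
cv2.imwrite('pics/w1.png',a)
E
```

```text
t 0.93 tcp [0.5348 0.3406 0.1687] yaw -2.815 open 0.075 F [ 1.5 -1.2  0.1] ff 0.0
shift [  3.9  12.9 132.6] turn -0.014
```

View pics/w1.png

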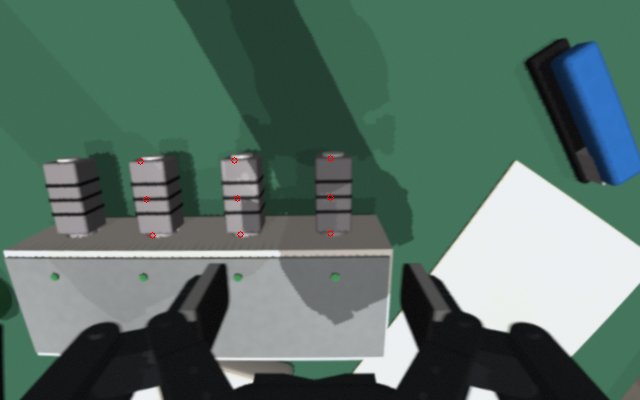

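send_rows:
  plan:
    - [46,0,0,0,0]
    - [46,0,0,0,0]
    - [46,0,0,0,0]

```text
time: 1.23
ee_pos: [0.5253, 0.3535, 0.1715]
tool_rot: [-0.0, -0.171, 0.985, 0.0]
ft_force: [-0.0, -0.5, -0.3]
opening: 0.046
finger_force: 0.0
```

Run:
```python
from h import *
o,r=frame([.6397,.2781,0],.3404); plan(o+r@[-.083,.108,.036],np.pi+.3404)
```

```text
t 1.23 tcp [0.5253 0.3535 0.1715] yaw -2.798 open 0.046 F [-0.  -0.5 -0.3] ff 0.0
shift [  0.3  -1.4 135.5] turn 0.003
```

send_rows:
  plan:
    - [46,0,-1,40,0]
    - [46,0,-1,80,0]
    - [46,0,-1,110,0]
    - [46,0,-1,135,0]
    - [46,0,-1,135,0]
    - [46,0,-1,135,0]
    - [10,0,-1,135,0]
    - [10,0,-1,135,0]
    - [10,0,-1,135,0]
    - [10,0,-1,135,0]

```text
time: 2.07
ee_pos: [0.5282, 0.3526, 0.0388]
tool_rot: [0.002, -0.17, 0.986, 0.001]
ft_force: [-1.3, 2.3, 6.4]
opening: 0.0266
finger_force: 61.4
```

send_rows:
  plan:
    - [10,0,0,0,0]
    - [10,5,0,0,0]
    - [10,15,0,0,0]
    - [10,30,0,0,0]
    - [10,45,0,0,0]
    - [10,60,0,0,0]
    - [10,75,0,0,0]
    - [10,90,0,0,0]
    - [10,95,0,0,0]
    - [10,95,0,0,0]

```text
time: 2.9
ee_pos: [0.4362, 0.318, 0.0363]
tool_rot: [-0.001, -0.17, 0.986, -0.001]
ft_force: [-0.1, 0.1, -1.7]
opening: 0.027
finger_force: 38.5
```

Run:
```python
from h import *
print(ctrl.calibration('wrist')['world_to_cam'][0][:1])
a=snap('wrist','w2.png')
o,r=frame([.5551,-.2181,0],.0369); plan(o+r@[-.045,.105,.1],np.pi+.0369)
```

```text
[-0.33527547]
t 2.95 tcp [0.4377 0.3187 0.0365] yaw -2.801 open 0.0275 F [ 0.6  0.6 -1.7] ff 38.5
shift [  80.  -431.6  -63.3] turn 0.303
```

View pics/w2.png

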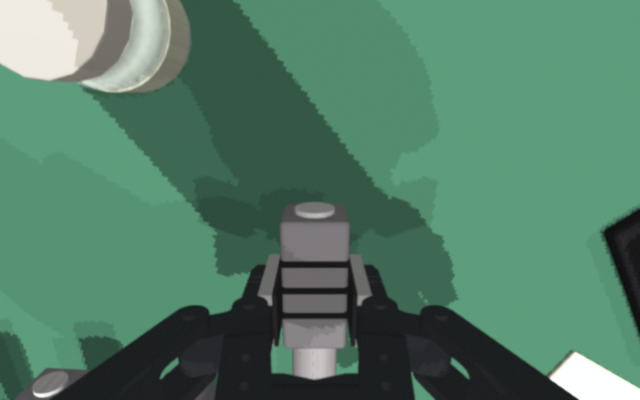

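Handle4 is out, held by its head at about (315,270); the grip force has dipped, so I hold and lift, then carry it to the case.

send_rows:
  plan:
    - [10,0,0,0,0]
    - [10,0,0,0,0]
    - [10,0,0,-15,0]
    - [10,0,0,-40,0]
    - [10,0,0,-75,0]
    - [10,0,0,-100,0]
    - [10,0,0,-115,0]
    - [10,0,0,-120,0]
    - [10,0,0,-120,0]

```text
time: 3.7
ee_pos: [0.439, 0.3197, 0.1576]
tool_rot: [0.002, -0.169, 0.986, 0.001]
ft_force: [0.1, -0.7, -1.9]
opening: 0.0267
finger_force: 65.2
```

Run:
```python
from h import *
o,r=frame([.5551,-.2181,0],.0369); plan(o+r@[-.045,.105,.16],np.pi+.0369)
```

```text
t 3.7 tcp [0.439  0.3197 0.1576] yaw -2.802 open 0.0267 F [ 0.1 -0.7 -1.9] ff 65.2
shift [  81.3 -432.1   -2.9] turn 0.303
```

send_rows:
  plan:
    - [10,4,-22,0,0.03]
    - [10,11,-58,0,0.06]
    - [10,18,-95,0,0.1]
    - [10,25,-134,0,0.14]
    - [10,33,-173,0,0.18]
    - [10,40,-212,0,0.22]
    - [10,47,-251,0,0.26]
    - [10,54,-290,0,0.303]
    - [10,61,-328,0,0.303]
    - [10,68,-362,0,0.303]

```text
time: 4.53
ee_pos: [0.4934, -0.0478, 0.1547]
tool_rot: [-0.001, -0.018, 1.0, -0.0]
ft_force: [0.3, 0.0, -1.6]
opening: 0.0266
finger_force: 65.1
```

Run:
```python
from h import *
o,r=frame([.5551,-.2181,0],.0369); plan(o+r@[-.045,.105,.16],np.pi+.0369)
```

```text
t 4.53 tcp [ 0.4934 -0.0478  0.1547] yaw -3.106 open 0.0266 F [ 0.3  0.  -1.6] ff 65.1
shift [-10.4 -67.4  -5.3] turn -0.001
```

send_rows:
  plan:
    - [10,-5,-30,0,0]
    - [10,-9,-55,0,0]
    - [10,-9,-64,0,0]
    - [10,-9,-64,0,0]
    - [10,-9,-64,0,0]
    - [10,-9,-64,0,0]

```text
time: 5.03
ee_pos: [0.5051, -0.1063, 0.1555]
tool_rot: [-0.001, -0.02, 1.0, 0.001]
ft_force: [1.1, 1.0, -1.3]
opening: 0.0267
finger_force: 65.2
```

Run:
```python
from h import *
o,r=frame([.5551,-.2181,0],.0369)
c=ctrl.calibration('wrist')
plan(o+r@[-.045,.105,.010],np.pi+.0369)
a=snap('wrist','w3.png')
for P in [(-.1,.155,.055),(-.1,-.155,.055),(.1,.155,.055),(-.045,.105,.005),(-.1,0,.055),(.1,0,.055),(0,.155,.055)]:
    u=pix(c,o+r@np.array(P))[0]; cv2.circle(a,tuple(int(k) for k in u),3,(0,0,255),1)
cv2.imwrite('pics/w3.png',a)
```

```text
t 5.03 tcp [ 0.5051 -0.1063  0.1555] yaw -3.102 open 0.0267 F [ 1.1  1.  -1.3] ff 65.2
shift [ -1.1  -8.8 145.5] turn 0.003
```

View pics/w3.png

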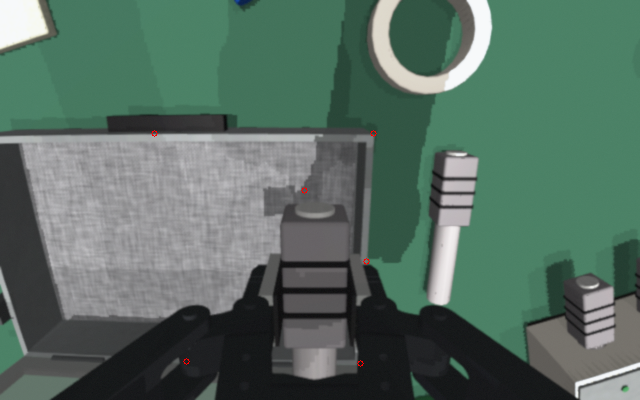

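send_rows:
  plan:
    - [10,-1,-9,0,0]
    - [10,-1,-9,30,0]
    - [10,-1,-9,65,0]
    - [10,-1,-9,100,0]
    - [10,-1,-9,125,0]
    - [10,-1,-9,138,0]
    - [10,-1,-9,142,0]
    - [10,-1,-9,142,0]
    - [10,-1,-9,142,0]
    - [10,-1,-9,142,0]

```text
time: 5.92
ee_pos: [0.5071, -0.1169, 0.0145]
tool_rot: [-0.0, -0.019, 1.0, 0.0]
ft_force: [-1.7, 1.0, 1.8]
opening: 0.0262
finger_force: 67.0
```

send_rows:
  plan:
    - [36,0,0,0,0]
    - [36,0,0,0,0]
    - [36,0,0,0,0]
    - [36,0,0,-15,0]
    - [36,0,0,-40,0]
    - [36,0,0,-75,0]
    - [46,0,0,-110,0]
    - [46,0,0,-145,0]
    - [46,0,0,-145,0]
    - [46,0,0,-145,0]

```text
time: 6.75
ee_pos: [0.5092, -0.118, 0.1619]
tool_rot: [0.003, -0.019, 1.0, -0.001]
ft_force: [0.1, 0.1, -0.2]
opening: 0.0462
finger_force: 0.0
```

Run:
```python
from h import *
o,r=frame([.5551,-.2181,0],.0369)
c=ctrl.calibration('wrist')
a=snap('wrist','w4.png')
plan([.498,.0135,.15],np.pi+.031)
for P in [(.468,.0125,.014),(.498,.0135,.028),(.528,.0145,.028)]:
    u=pix(c,P)[0];print(u); cv2.circle(a,tuple(int(k) for k in u),3,(0,0,255),1)
cv2.imwrite('pics/w4.png',a)
```

```text
t 6.8 tcp [ 0.5076 -0.1178  0.16  ] yaw -3.105 open 0.046 F [-0.8 -0.3  0. ] ff 0.0
shift [  4.7 131.6   9.9] turn 0.006
[469.06485906 148.17619149]
[471.22486386 186.33878391]
[466.25683137 219.75566906]
```

View pics/w4.png

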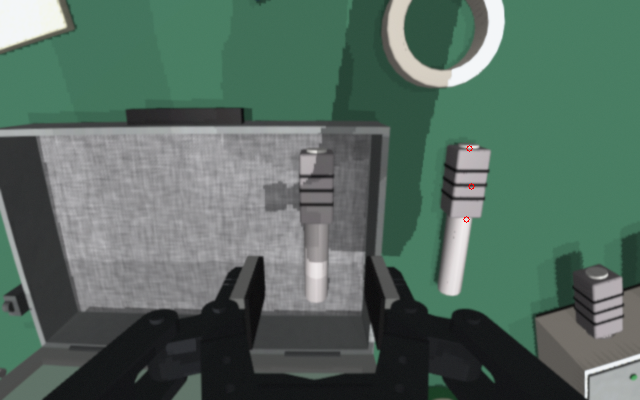

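Handle4 lies flat in the case at (317,190), and handle5's head is at about (467,182) with its tip at (451,292). Next I take handle5.

Run:
```python
from h import *
c=ctrl.calibration('wrist')
H=[onz(c,(456.5,222),.020),onz(c,(451.5,288),.020),onz(c,(470,148),.028),onz(c,(464,216),.028)]
print(np.round(H,4).tolist())
for i in(0,2):
  d=H[i+1]-H[i];print(np.arctan2(d[1],d[0]))
m=(H[2]+H[3])/2;print(m);plan([m[0],m[1],.15],np.pi+.05)
```

```text
[[0.5305, 0.0094, 0.02], [0.5974, 0.0162, 0.02], [0.4637, 0.0065, 0.028], [0.5219, 0.0114, 0.028]]
0.10063076948927546
0.08410401362458893
[0.49278238 0.00896324 0.028     ]
t 6.8 tcp [ 0.5076 -0.1178  0.16  ] yaw -3.105 open 0.046 F [-0.8 -0.3  0. ] ff 0.0
shift [ 10.1 127.2   9.9] turn -0.013
```

send_rows:
  plan:
    - [60,3,30,0,-0.053]
    - [60,6,70,0,-0.053]
    - [60,9,105,0,-0.053]
    - [60,9,127,30,-0.053]
    - [60,9,127,65,-0.053]
    - [60,9,127,100,-0.053]
    - [60,9,127,130,-0.053]
    - [60,9,127,145,-0.053]
    - [60,9,127,152,-0.053]
    - [60,9,127,152,-0.053]

```text
time: 7.63
ee_pos: [0.4905, 0.0093, 0.0045]
tool_rot: [-0.003, -0.045, 0.999, 0.0]
ft_force: [-0.8, 1.0, -0.2]
opening: 0.0599
finger_force: 0.0
```

send_rows:
  plan:
    - [10,0,0,0,0]
    - [10,0,0,0,0]
    - [10,0,0,0,0]
    - [10,0,0,0,0]
    - [10,0,0,-15,0]
    - [10,0,0,-45,0]
    - [10,0,0,-85,0]
    - [10,0,0,-125,0]
    - [10,0,0,-150,0]
    - [10,0,0,-150,0]

```text
time: 8.47
ee_pos: [0.4977, 0.0092, 0.1638]
tool_rot: [0.006, -0.045, 0.999, -0.001]
ft_force: [1.8, -0.6, -1.2]
opening: 0.0263
finger_force: 59.4
```

Run:
```python
from h import *
snap('wrist','w5.png')
o,r=frame([.5551,-.2181,0],.0369); plan(o+r@[-.045,.0525,.16],np.pi+.0369)
```

```text
t 8.52 tcp [0.496  0.0089 0.161 ] yaw -3.052 open 0.0267 F [-0.5 -0.6 -2.8] ff 59.4
shift [   3.6 -176.6    1.3] turn 0.053
```

send_rows:
  plan:
    - [10,1,-20,0,0.053]
    - [10,2,-55,0,0.053]
    - [10,3,-95,0,0.053]
    - [10,4,-135,0,0.053]
    - [10,4,-165,0,0.053]
    - [10,4,-176,0,0.053]
    - [10,4,-176,0,0.053]
    - [10,4,-176,0,0.053]
    - [10,4,-176,0,0.053]

```text
time: 9.27
ee_pos: [0.5044, -0.1648, 0.1562]
tool_rot: [-0.001, -0.019, 1.0, 0.001]
ft_force: [-0.2, 0.5, -1.3]
opening: 0.0264
finger_force: 59.4
```

Run:
```python
from h import *
o,r=frame([.5551,-.2181,0],.0369); plan(o+r@[-.045,.0525,.013],np.pi+.0369)
```

```text
t 9.27 tcp [ 0.5044 -0.1648  0.1562] yaw -3.103 open 0.0264 F [-0.2  0.5 -1.3] ff 59.4
shift [ -4.   -2.9 143.2] turn 0.002
```

send_rows:
  plan:
    - [10,-3,-3,0,0]
    - [10,-3,-3,35,0]
    - [10,-3,-3,70,0]
    - [10,-3,-3,105,0]
    - [10,-3,-3,130,0]
    - [10,-3,-3,140,0]
    - [10,-3,-3,143,0]
    - [10,-3,-3,143,0]
    - [10,-3,-3,143,0]
    - [10,-3,-3,143,0]

```text
time: 10.1
ee_pos: [0.5096, -0.169, 0.0152]
tool_rot: [0.001, -0.019, 1.0, -0.0]
ft_force: [-1.0, 0.5, -0.8]
opening: 0.0267
finger_force: 60.3
```

send_rows:
  plan:
    - [36,0,0,0,0]
    - [36,0,0,0,0]
    - [36,0,0,0,0]
    - [36,0,0,-15,0]
    - [36,0,0,-40,0]
    - [36,0,0,-75,0]
    - [46,0,0,-110,0]
    - [46,0,0,-145,0]
    - [46,0,0,-145,0]
    - [46,0,0,-145,0]

```text
time: 10.93
ee_pos: [0.5103, -0.1701, 0.1621]
tool_rot: [0.003, -0.018, 1.0, -0.001]
ft_force: [0.1, 1.1, 0.2]
opening: 0.0456
finger_force: 0.0
```

Run:
```python
from h import *
snap('wrist','w6.png')
o,r=frame([.6397,.2781,0],.3404); plan(o+r@[-.083,.036,.16],np.pi+.3404)
```

```text
t 10.98 tcp [ 0.5087 -0.1698  0.1602] yaw -3.105 open 0.0461 F [ 0.7 -0.2 -0.9] ff 0.0
shift [-5.740e+01  4.523e+02 -2.000e-01] turn -0.304
```

send_rows:
  plan:
    - [46,-57,452,0,-0.304]
    - [46,-57,452,0,-0.304]
    - [46,-57,452,0,-0.304]
    - [46,-57,452,0,-0.304]
    - [46,-57,452,0,-0.304]
    - [46,-57,452,0,-0.304]
    - [46,-57,452,0,-0.304]
    - [46,-57,452,0,-0.304]
    - [46,-57,452,0,-0.304]
    - [46,-57,452,0,-0.304]

```text
time: 11.82
ee_pos: [0.5436, 0.247, 0.1571]
tool_rot: [-0.002, -0.17, 0.985, -0.0]
ft_force: [0.1, -0.4, 0.4]
opening: 0.0461
finger_force: 0.0
```

Run:
```python
from h import *
o,r=frame([.6397,.2781,0],.3404); plan(o+r@[-.083,.036,.16],np.pi+.3404)
```

```text
t 11.82 tcp [0.5436 0.247  0.1571] yaw -2.8 open 0.0461 F [ 0.1 -0.4  0.4] ff 0.0
shift [-18.   33.2  -2.9] turn 0.001
```

send_rows:
  plan:
    - [46,-12,25,0,0]
    - [46,-15,28,0,0]
    - [46,-15,28,0,0]
    - [46,-15,28,0,0]
    - [46,-15,28,0,0]

```text
time: 12.23
ee_pos: [0.5495, 0.2745, 0.1579]
tool_rot: [-0.001, -0.169, 0.986, -0.001]
ft_force: [-0.1, -0.7, 0.1]
opening: 0.0464
finger_force: 0.0
```

Run:
```python
from h import *
c=ctrl.calibration('wrist');a=snap('wrist','w7.png')
o,r=frame([.6397,.2781,0],.3404); plan(o+r@[-.083,.036,.036],np.pi+.3404)
for y in(-.108,-.036,.036):
  for P in [(-.112,y,.059),(-.052,y,.059)]:
    u=pix(c,o+r@np.array(P))[0]; cv2.circle(a,tuple(int(k) for k in u),3,(0,0,255),1)
cv2.imwrite('pics/w7.png',a)
```

```text
t 12.28 tcp [0.5498 0.2744 0.1583] yaw -2.803 open 0.0461 F [0.7 0.7 0.3] ff 0.0
shift [ -3.2   9.7 122.3] turn -0.002
```

View pics/w7.png

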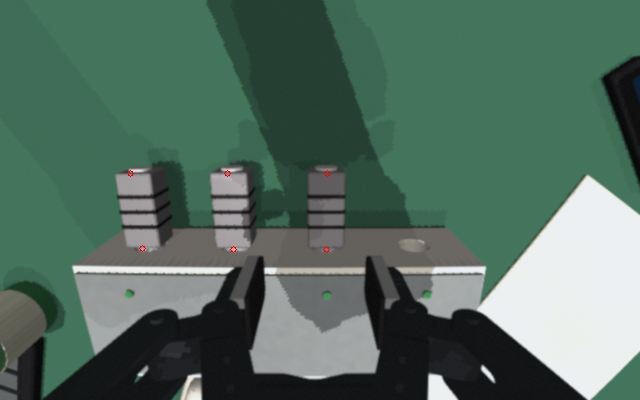

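send_rows:
  plan:
    - [46,-3,9,0,0]
    - [46,-3,9,40,0]
    - [46,-3,9,80,0]
    - [46,-3,9,110,0]
    - [46,-3,9,122,0]
    - [46,-3,9,122,0]
    - [46,-3,9,122,0]
    - [10,-3,9,122,0]
    - [10,-3,9,122,0]
    - [10,-3,9,122,0]

```text
time: 13.12
ee_pos: [0.552, 0.2855, 0.0403]
tool_rot: [0.002, -0.169, 0.986, -0.001]
ft_force: [-0.0, -3.5, 4.9]
opening: 0.0269
finger_force: 60.4
```

send_rows:
  plan:
    - [10,0,0,0,0]
    - [10,5,0,0,0]
    - [10,15,0,0,0]
    - [10,30,0,0,0]
    - [10,45,0,0,0]
    - [10,60,0,0,0]
    - [10,75,0,0,0]
    - [10,90,0,0,0]
    - [10,95,0,0,0]
    - [10,95,0,0,0]

```text
time: 13.95
ee_pos: [0.4592, 0.2549, 0.0381]
tool_rot: [0.0, -0.17, 0.985, 0.0]
ft_force: [0.4, 0.1, -1.6]
opening: 0.0265
finger_force: 59.7
```

send_rows:
  plan:
    - [10,0,0,0,0]
    - [10,0,0,-15,0]
    - [10,0,0,-40,0]
    - [10,0,0,-75,0]
    - [10,0,0,-105,0]
    - [10,0,0,-122,0]
    - [10,0,0,-122,0]

```text
time: 14.53
ee_pos: [0.464, 0.2573, 0.1642]
tool_rot: [0.005, -0.17, 0.985, 0.002]
ft_force: [1.4, 0.6, -1.7]
opening: 0.0267
finger_force: 59.8
```

Run:
```python
from h import *
snap('wrist','w8.png')
o,r=frame([.5551,-.2181,0],.0369); plan(o+r@[-.045,0,.16],np.pi+.0369)
```

```text
t 14.58 tcp [0.4628 0.2562 0.1619] yaw -2.801 open 0.0264 F [ 1.3  0.  -2.1] ff 59.8
shift [ 114.4 -464.5    0.8] turn 0.304
```

View pics/w8.png

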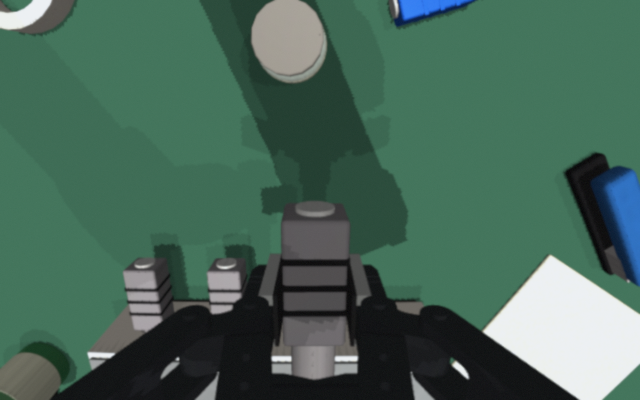

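Handle3 is held at (315,270), and the pot's lid shows at (288,40). Now I carry it to the middle slot.

send_rows:
  plan:
    - [10,5,-20,0,0.03]
    - [10,14,-57,0,0.06]
    - [10,23,-95,0,0.1]
    - [10,33,-133,0,0.14]
    - [10,42,-171,0,0.18]
    - [10,52,-210,0,0.22]
    - [10,61,-248,0,0.26]
    - [10,71,-287,0,0.304]
    - [10,80,-326,0,0.304]
    - [10,90,-364,0,0.304]

```text
time: 15.42
ee_pos: [0.4967, -0.1206, 0.1581]
tool_rot: [-0.001, -0.018, 1.0, 0.0]
ft_force: [1.0, -0.5, -1.8]
opening: 0.0267
finger_force: 59.7
```

send_rows:
  plan:
    - [10,-4,-35,0,0]
    - [10,-9,-70,0,0]
    - [10,-9,-90,0,0]
    - [10,-9,-98,0,0]
    - [10,-9,-98,0,0]
    - [10,-9,-98,0,0]
    - [10,-9,-98,0,0]

```text
time: 16.0
ee_pos: [0.5096, -0.2134, 0.1586]
tool_rot: [-0.001, -0.02, 1.0, 0.001]
ft_force: [0.7, 0.7, -1.2]
opening: 0.0269
finger_force: 59.7
```

Run:
```python
from h import *
o,r=frame([.5551,-.2181,0],.0369); plan(o+r@[-.045,0,.013],np.pi+.0369)
c=ctrl.calibration('top');print('pot',onz(c,(271,252),.07),'tape',onz(c,(348,246),.025))
```

```text
t 16.0 tcp [ 0.5096 -0.2134  0.1586] yaw -3.102 open 0.0269 F [ 0.7  0.7 -1.2] ff 59.7
shift [ -0.4  -6.6 145.6] turn 0.003
pot [0.36213283 0.20000194 0.07      ] tape [ 0.37586647 -0.02392478  0.025     ]
```

send_rows:
  plan:
    - [10,0,-7,0,0]
    - [10,0,-7,35,0]
    - [10,0,-7,70,0]
    - [10,0,-7,105,0]
    - [10,0,-7,130,0]
    - [10,0,-7,141,0]
    - [10,0,-7,145,0]
    - [10,0,-7,145,0]
    - [10,0,-7,145,0]
    - [10,0,-7,145,0]

```text
time: 16.83
ee_pos: [0.5105, -0.2222, 0.0156]
tool_rot: [0.0, -0.019, 1.0, 0.0]
ft_force: [-3.7, 1.9, 6.0]
opening: 0.0263
finger_force: 62.2
```

send_rows:
  plan:
    - [36,0,0,0,0]
    - [36,0,0,0,0]
    - [36,0,0,0,0]
    - [36,0,0,-15,0]
    - [36,0,0,-40,0]
    - [36,0,0,-75,0]
    - [46,0,0,-110,0]
    - [46,0,0,-145,0]
    - [46,0,0,-145,0]
    - [46,0,0,-145,0]

```text
time: 17.67
ee_pos: [0.5121, -0.2239, 0.1621]
tool_rot: [0.003, -0.019, 1.0, -0.001]
ft_force: [-0.5, 0.1, -0.1]
opening: 0.0459
finger_force: 0.0
```

Run:
```python
from h import *
snap('wrist','w9.png')
o,r=frame([.6397,.2781,0],.3404); plan(o+r@[-.083,-.035,.16],np.pi+.3404)
```

```text
t 17.72 tcp [ 0.5105 -0.2233  0.1601] yaw -3.104 open 0.0459 F [-1.4 -0.2 -0.5] ff 0.0
shift [-7.900e+01  4.381e+02 -3.000e-01] turn -0.303
```

View pics/w9.png

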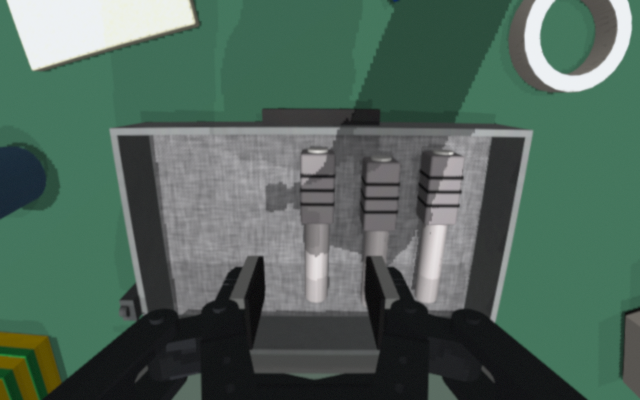

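Three handles lie flat side by side, with heads at (317,190), (380,195) and (442,190). Next is handle2.

send_rows:
  plan:
    - [46,-79,438,0,-0.303]
    - [46,-79,438,0,-0.303]
    - [46,-79,438,0,-0.303]
    - [46,-79,438,0,-0.303]
    - [46,-79,438,0,-0.303]
    - [46,-79,438,0,-0.303]
    - [46,-79,438,0,-0.303]
    - [46,-79,438,0,-0.303]
    - [46,-79,438,0,-0.303]
    - [46,-79,438,0,-0.303]

```text
time: 18.55
ee_pos: [0.5673, 0.1911, 0.1571]
tool_rot: [-0.002, -0.169, 0.986, -0.0]
ft_force: [0.6, 1.1, 0.4]
opening: 0.046
finger_force: 0.0
```

send_rows:
  plan:
    - [46,-15,28,0,0]
    - [46,-15,28,0,0]
    - [46,-15,28,0,0]
    - [46,-15,28,0,0]
    - [46,-15,28,0,0]

```text
time: 18.97
ee_pos: [0.573, 0.2185, 0.1579]
tool_rot: [-0.001, -0.168, 0.986, -0.001]
ft_force: [-0.2, -0.5, -0.0]
opening: 0.0459
finger_force: 0.0
```

Run:
```python
from h import *
o,r=frame([.6397,.2781,0],.3404); plan(o+r@[-.083,-.035,.037],np.pi+.3404)
```

```text
t 18.97 tcp [0.573  0.2185 0.1579] yaw -2.804 open 0.0459 F [-0.2 -0.5 -0. ] ff 0.0
shift [-1.000e-01 -9.000e-01  1.209e+02] turn -0.002
```

send_rows:
  plan:
    - [46,0,-1,0,0]
    - [46,0,-1,40,0]
    - [46,0,-1,80,0]
    - [46,0,-1,110,0]
    - [46,0,-1,121,0]
    - [46,0,-1,121,0]
    - [46,0,-1,121,0]
    - [10,0,-1,121,0]
    - [10,0,-1,121,0]
    - [10,0,-1,121,0]

```text
time: 19.8
ee_pos: [0.5764, 0.2179, 0.0413]
tool_rot: [0.002, -0.168, 0.986, -0.001]
ft_force: [-0.7, -5.0, 4.9]
opening: 0.0268
finger_force: 61.4
```

send_rows:
  plan:
    - [10,0,0,0,0]
    - [10,5,0,0,0]
    - [10,15,0,0,0]
    - [10,30,0,0,0]
    - [10,45,0,0,0]
    - [10,60,0,0,0]
    - [10,75,0,0,0]
    - [10,90,0,0,0]
    - [10,95,0,0,0]
    - [10,95,0,0,0]

```text
time: 20.63
ee_pos: [0.4836, 0.1883, 0.0394]
tool_rot: [0.0, -0.17, 0.986, -0.0]
ft_force: [0.3, 0.1, -1.9]
opening: 0.0264
finger_force: 60.6
```

send_rows:
  plan:
    - [10,0,0,0,0]
    - [10,0,0,-15,0]
    - [10,0,0,-40,0]
    - [10,0,0,-75,0]
    - [10,0,0,-105,0]
    - [10,0,0,-122,0]
    - [10,0,0,-122,0]

```text
time: 21.22
ee_pos: [0.4884, 0.1905, 0.1653]
tool_rot: [0.005, -0.169, 0.986, 0.001]
ft_force: [0.7, 0.6, -1.3]
opening: 0.0266
finger_force: 60.6
```

Run:
```python
from h import *
snap('wrist','w10.png')
o,r=frame([.5551,-.2181,0],.0369); plan(o+r@[-.045,-.0525,.16],np.pi+.0369)
```

```text
t 21.27 tcp [0.4871 0.1896 0.163 ] yaw -2.802 open 0.0268 F [-1.1 -0.2 -2.6] ff 60.6
shift [ 130.5 -443.7    2.1] turn 0.303
```

send_rows:
  plan:
    - [10,6,-20,0,0.03]
    - [10,17,-57,0,0.06]
    - [10,28,-95,0,0.1]
    - [10,39,-133,0,0.14]
    - [10,50,-171,0,0.18]
    - [10,62,-210,0,0.22]
    - [10,73,-248,0,0.26]
    - [10,84,-286,0,0.303]
    - [10,95,-324,0,0.303]
    - [10,106,-360,0,0.303]

```text
time: 22.1
ee_pos: [0.5038, -0.1886, 0.1589]
tool_rot: [-0.001, -0.018, 1.0, 0.0]
ft_force: [0.7, -0.6, -1.4]
opening: 0.0265
finger_force: 60.5
```

send_rows:
  plan:
    - [10,-1,-35,0,0]
    - [10,-2,-65,0,0]
    - [10,-2,-80,0,0]
    - [10,-2,-85,0,0]
    - [10,-2,-85,0,0]
    - [10,-2,-85,0,0]
    - [10,-2,-85,0,0]

```text
time: 22.68
ee_pos: [0.51, -0.2683, 0.1599]
tool_rot: [-0.0, -0.02, 1.0, 0.001]
ft_force: [0.2, 0.1, -2.1]
opening: 0.0264
finger_force: 60.5
```

Run:
```python
from h import *
o,r=frame([.5551,-.2181,0],.0369); plan(o+r@[-.045,-.0525,.013],np.pi+.0369)
```

```text
t 22.68 tcp [ 0.51   -0.2683  0.1599] yaw -3.101 open 0.0264 F [ 0.2  0.1 -2.1] ff 60.5
shift [ -2.   -4.2 146.9] turn 0.004
```

send_rows:
  plan:
    - [10,-2,-4,0,0]
    - [10,-2,-4,35,0]
    - [10,-2,-4,70,0]
    - [10,-2,-4,105,0]
    - [10,-2,-4,130,0]
    - [10,-2,-4,142,0]
    - [10,-2,-4,146,0]
    - [10,-2,-4,146,0]
    - [10,-2,-4,146,0]
    - [10,-2,-4,146,0]

```text
time: 23.52
ee_pos: [0.5116, -0.2739, 0.0161]
tool_rot: [-0.001, -0.019, 1.0, 0.0]
ft_force: [-5.9, 3.4, 10.0]
opening: 0.0266
finger_force: 64.9
```

send_rows:
  plan:
    - [36,0,0,0,0]
    - [36,0,0,0,0]
    - [36,0,0,0,0]
    - [36,0,0,-15,0]
    - [36,0,0,-40,0]
    - [36,0,0,-75,0]
    - [46,0,0,-110,0]
    - [46,0,0,-145,0]
    - [46,0,0,-145,0]
    - [46,0,0,-145,0]

```text
time: 24.35
ee_pos: [0.514, -0.2761, 0.1623]
tool_rot: [0.003, -0.019, 1.0, -0.002]
ft_force: [-0.1, 0.8, -0.1]
opening: 0.0462
finger_force: 0.0
```

Run:
```python
from h import *
snap('wrist','w11.png')
o,r=frame([.6397,.2781,0],.3404); plan(o+r@[-.083,-.106,.16],np.pi+.3404)
```

```text
t 24.4 tcp [ 0.5124 -0.2755  0.1602] yaw -3.104 open 0.0461 F [ 0.1  0.2 -0.3] ff 0.0
shift [-1.003e+02  4.225e+02 -1.000e-01] turn -0.303
```

send_rows:
  plan:
    - [46,-100,422,0,-0.303]
    - [46,-100,422,0,-0.303]
    - [46,-100,422,0,-0.303]
    - [46,-100,422,0,-0.303]
    - [46,-100,422,0,-0.303]
    - [46,-100,422,0,-0.303]
    - [46,-100,422,0,-0.303]
    - [46,-100,422,0,-0.303]
    - [46,-100,422,0,-0.303]
    - [46,-100,422,0,-0.303]

```text
time: 25.23
ee_pos: [0.5913, 0.1353, 0.1571]
tool_rot: [-0.002, -0.169, 0.986, 0.0]
ft_force: [1.1, -0.6, -0.4]
opening: 0.0459
finger_force: 0.0
```

send_rows:
  plan:
    - [46,-14,18,0,0]
    - [46,-14,18,0,0]
    - [46,-14,18,0,0]
    - [46,-14,18,0,0]
    - [46,-14,18,0,0]

```text
time: 25.65
ee_pos: [0.5992, 0.1528, 0.158]
tool_rot: [-0.001, -0.168, 0.986, -0.001]
ft_force: [-0.1, -0.1, 0.9]
opening: 0.0459
finger_force: 0.0
```

Run:
```python
from h import *
o,r=frame([.6397,.2781,0],.3404); plan(o+r@[-.083,-.106,.037],np.pi+.3404)
c=ctrl.calibration('wrist');a=snap('wrist','w12.png')
for P in [(-.112,-.106,.059),(-.052,-.106,.059)]:
    u=pix(c,o+r@np.array(P))[0]; cv2.circle(a,tuple(int(k) for k in u),3,(0,0,255),1)
cv2.imwrite('pics/w12.png',a)
```

```text
t 25.65 tcp [0.5992 0.1528 0.158 ] yaw -2.804 open 0.0459 F [-0.1 -0.1  0.9] ff 0.0
shift [  2.7  -1.3 121. ] turn -0.002
```

View pics/w12.png

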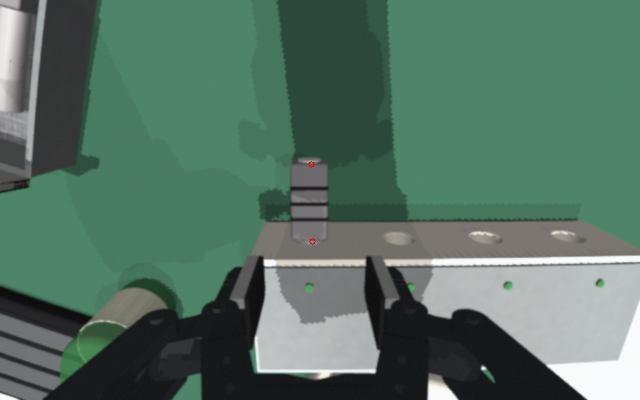

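send_rows:
  plan:
    - [46,3,-2,0,0]
    - [46,3,-2,40,0]
    - [46,3,-2,80,0]
    - [46,3,-2,110,0]
    - [46,3,-2,121,0]
    - [46,3,-2,121,0]
    - [46,3,-2,121,0]
    - [10,3,-2,121,0]
    - [10,3,-2,121,0]
    - [10,3,-2,121,0]

```text
time: 26.53
ee_pos: [0.6004, 0.15, 0.0414]
tool_rot: [0.002, -0.168, 0.986, -0.001]
ft_force: [0.1, -4.3, 3.2]
opening: 0.0268
finger_force: 60.6
```

send_rows:
  plan:
    - [10,0,0,0,0]
    - [10,5,0,0,0]
    - [10,15,0,0,0]
    - [10,30,0,0,0]
    - [10,45,0,0,0]
    - [10,60,0,0,0]
    - [10,75,0,0,0]
    - [10,90,0,0,0]
    - [10,95,0,0,0]
    - [10,95,0,0,0]

```text
time: 27.37
ee_pos: [0.5077, 0.1204, 0.0394]
tool_rot: [0.0, -0.169, 0.986, -0.0]
ft_force: [0.7, 0.4, -1.1]
opening: 0.0265
finger_force: 59.9
```

send_rows:
  plan:
    - [10,0,0,0,0]
    - [10,0,0,-15,0]
    - [10,0,0,-40,0]
    - [10,0,0,-75,0]
    - [10,0,0,-105,0]
    - [10,0,0,-122,0]
    - [10,0,0,-122,0]

```text
time: 27.95
ee_pos: [0.5125, 0.1224, 0.1653]
tool_rot: [0.005, -0.17, 0.986, 0.0]
ft_force: [0.7, -0.1, -0.7]
opening: 0.0267
finger_force: 59.9
```

Run:
```python
from h import *
snap('wrist','w13.png')
o,r=frame([.5551,-.2181,0],.0369); plan(o+r@[-.045,-.105,.16],np.pi+.0369)
```

```text
t 28.0 tcp [0.5111 0.1217 0.163 ] yaw -2.801 open 0.0262 F [ 0.7  1.2 -3.2] ff 59.9
shift [ 146.2 -421.7    2.3] turn 0.303
```

send_rows:
  plan:
    - [10,7,-20,0,0.03]
    - [10,20,-57,0,0.06]
    - [10,33,-95,0,0.1]
    - [10,46,-133,0,0.14]
    - [10,59,-171,0,0.18]
    - [10,72,-209,0,0.22]
    - [10,85,-247,0,0.26]
    - [10,98,-284,0,0.303]
    - [10,111,-321,0,0.303]
    - [10,124,-358,0,0.303]

```text
time: 28.83
ee_pos: [0.5101, -0.2599, 0.1587]
tool_rot: [-0.001, -0.019, 1.0, 0.0]
ft_force: [-0.0, -0.1, -1.5]
opening: 0.0265
finger_force: 59.8
```

send_rows:
  plan:
    - [10,0,-35,0,0]
    - [10,1,-55,0,0]
    - [10,1,-65,0,0]
    - [10,1,-67,0,0]
    - [10,1,-67,0,0]
    - [10,1,-67,0,0]
    - [10,1,-67,0,0]

```text
time: 29.42
ee_pos: [0.5129, -0.3225, 0.16]
tool_rot: [-0.0, -0.02, 1.0, 0.001]
ft_force: [0.4, 0.6, -0.6]
opening: 0.0268
finger_force: 59.8
```

Run:
```python
from h import *
o,r=frame([.5551,-.2181,0],.0369); plan(o+r@[-.045,-.105,.013],np.pi+.0369)
```

```text
t 29.42 tcp [ 0.5129 -0.3225  0.16  ] yaw -3.101 open 0.0268 F [ 0.4  0.6 -0.6] ff 59.8
shift [ -1.1  -2.5 147. ] turn 0.004
```

send_rows:
  plan:
    - [10,-1,-2,0,0]
    - [10,-1,-2,35,0]
    - [10,-1,-2,70,0]
    - [10,-1,-2,105,0]
    - [10,-1,-2,130,0]
    - [10,-1,-2,142,0]
    - [10,-1,-2,145,0]
    - [10,-1,-2,145,0]
    - [10,-1,-2,145,0]
    - [10,-1,-2,145,0]

```text
time: 30.25
ee_pos: [0.5142, -0.3271, 0.0161]
tool_rot: [0.001, -0.019, 1.0, -0.0]
ft_force: [-0.0, -0.1, -1.3]
opening: 0.0263
finger_force: 62.9
```

send_rows:
  plan:
    - [36,0,0,0,0]
    - [36,0,0,0,0]
    - [36,0,0,0,0]
    - [36,0,0,-15,0]
    - [36,0,0,-40,0]
    - [36,0,0,-75,0]
    - [46,0,0,-110,0]
    - [46,0,0,-145,0]
    - [46,0,0,-170,0]
    - [46,0,0,-170,0]

```text
time: 31.08
ee_pos: [0.5169, -0.3294, 0.1922]
tool_rot: [0.005, -0.019, 1.0, -0.003]
ft_force: [0.5, -1.0, 0.2]
opening: 0.0464
finger_force: 0.0
```

Run:
```python
from h import *
snap('wrist','w14.png')
t=snap('top','t2.png')
o,r=frame([.5551,-.2181,0],.0369)
L=o+r@[.1-.02,0,.055+.198]
print('lid edge',L,'hinge',o+r@[.1,0,.055]); plan(L,np.pi+.0369); print(ctrl.get_obs()['q'].round(2))
c=ctrl.calibration('top');print('gel',onz(c,(325,104),.15))
```

```text
lid edge [ 0.63504554 -0.21514867  0.253     ] hinge [ 0.65503193 -0.21441084  0.055     ]
t 31.18 tcp [ 0.514  -0.3278  0.1869] yaw -3.105 open 0.0462 F [ 0.5  0.4 -0.6] ff 0.0
shift [-125.3  108.   -65.9] turn 0.0
[ 0.67  0.45 -0.2   1.71  0.1   0.99  2.05]
gel [0.77285999 0.03268599 0.15      ]
```

View pics/w14.png

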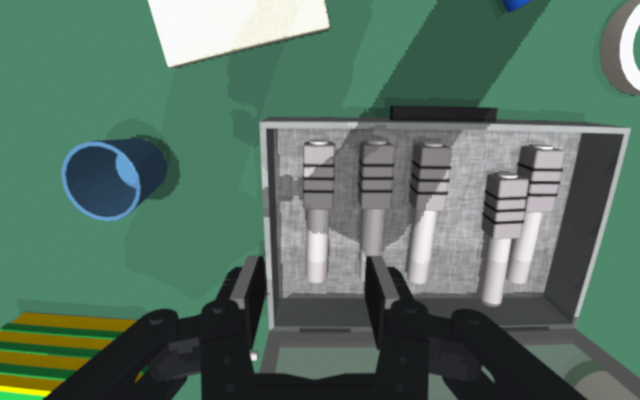

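All five handles lie in the case: heads at (319,175), (376,175), (431,178), (505,205) and (541,178). Handle5 has been knocked sideways against handle4 but lies flat at the same apparent size. Now the lid: up, over and behind its edge.

send_rows:
  plan:
    - [0,0,0,-40,0]
    - [0,0,0,-80,0]
    - [0,0,20,-120,0]
    - [0,-30,50,-120,0]
    - [0,-65,80,-120,0]
    - [0,-100,108,-120,0]
    - [0,-135,108,-120,0]
    - [0,-168,108,-120,0]
    - [0,-168,108,-120,0]
    - [0,-168,108,-120,0]

```text
time: 32.02
ee_pos: [0.6773, -0.2115, 0.3009]
tool_rot: [-0.003, -0.02, 1.0, 0.001]
ft_force: [0.4, -0.2, 0.7]
opening: -0.0002
finger_force: 0.0
```

Run:
```python
from h import *
plan([.678,-.2135,.215],np.pi+.0369)
snap('wrist','w15.png');snap('scene','s2.png')
a=cv2.imread('pics/w15.png');b=cv2.imread('pics/s2.png')[130:290,140:390]
b=cv2.resize(b,(468,300)); a=cv2.resize(a,(468,292));cv2.imwrite('pics/m.png',np.vstack([a,b]))
```

```text
t 32.02 tcp [ 0.6773 -0.2115  0.3009] yaw -3.102 open -0.0002 F [ 0.4 -0.2  0.7] ff 0.0
shift [-1.  -2.3 85.9] turn 0.003
```

View pics/m.png

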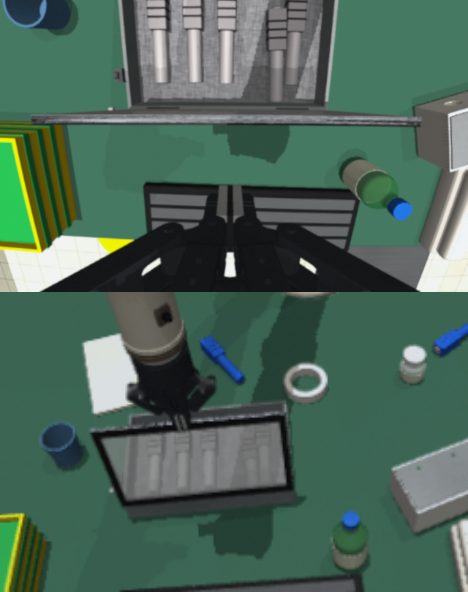

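The tool is behind the lid: its top edge is at row ~120 in the wrist view and the fingertips are beyond it at row ~190. Descend, then sweep the arc.

send_rows:
  plan:
    - [0,-1,-2,25,0]
    - [0,-1,-2,50,0]
    - [0,-1,-2,75,0]
    - [0,-1,-2,84,0]
    - [0,-1,-2,84,0]
    - [0,-1,-2,84,0]

```text
time: 32.62
ee_pos: [0.6775, -0.2158, 0.222]
tool_rot: [-0.0, -0.018, 1.0, -0.0]
ft_force: [0.1, -0.2, 0.5]
opening: -0.0002
finger_force: 0.0
```

Run:
```python
from h import *
plan([.678,-.2135,.215],np.pi+.0369)
```

```text
t 32.62 tcp [ 0.6775 -0.2158  0.222 ] yaw -3.106 open -0.0002 F [ 0.1 -0.2  0.5] ff 0.0
shift [-0.6  2.3  7. ] turn -0.001
```

send_rows:
  plan:
    - [0,12,0,0,0]
    - [0,20,0,0,0]
    - [0,26,0,0,0]
    - [0,36,0,1,0]
    - [0,46,0,2,0]
    - [0,56,0,3,0]
    - [0,67,0,4,0]
    - [0,78,0,7,0]
    - [0,89,0,11,0]
    - [0,100,0,15,0]

```text
time: 33.45
ee_pos: [0.5818, -0.2186, 0.2089]
tool_rot: [0.005, -0.019, 1.0, -0.001]
ft_force: [8.0, -0.6, -1.7]
opening: 0.0001
finger_force: 3.0
```

send_rows:
  plan:
    - [0,15,0,8,0]
    - [0,30,0,19,0]
    - [0,44,0,31,0]
    - [0,57,0,44,0]
    - [0,68,0,59,0]
    - [0,78,0,75,0]
    - [0,85,0,92,0]
    - [0,92,0,109,0]
    - [0,95,0,126,0]
    - [0,97,0,138,0]

```text
time: 34.28
ee_pos: [0.4809, -0.2229, 0.0683]
tool_rot: [0.0, -0.018, 1.0, -0.0]
ft_force: [-0.2, 0.5, 1.3]
opening: 0.0001
finger_force: 0.0
```

send_rows:
  plan:
    - [0,0,0,5,0]
    - [0,0,0,8,0]
    - [0,0,0,8,0]

```text
time: 34.53
ee_pos: [0.4818, -0.2227, 0.0614]
tool_rot: [0.0, -0.019, 1.0, -0.0]
ft_force: [-0.5, 0.6, -0.7]
opening: -0.0
finger_force: 0.0
```

Run:
```python
from h import *
plan([.5,-.22,.061],np.pi+.0369)
```

```text
t 34.53 tcp [ 0.4818 -0.2227  0.0614] yaw -3.105 open -0.0 F [-0.5  0.6 -0.7] ff 0.0
shift [-18.3   2.    0.4] turn 0.0
```

The viewing budget is used up, so I check by touch, pressing gently at the rim, and then back off.

send_rows:
  plan:
    - [0,0,0,3,0]
    - [0,0,0,5,0]
    - [0,0,0,5,0]
    - [0,0,0,5,0]

```text
time: 34.87
ee_pos: [0.4825, -0.223, 0.0606]
tool_rot: [0.001, -0.019, 1.0, -0.001]
ft_force: [-13.0, 5.3, 41.6]
opening: 0.0002
finger_force: 20.5
```

send_rows:
  plan:
    - [0,0,0,-30,0]
    - [0,0,0,-70,0]
    - [0,0,0,-110,0]
    - [0,40,0,-150,0]
    - [0,80,20,-150,0]
    - [0,80,60,-150,0]
    - [0,80,100,-150,0]
    - [0,80,140,-150,0]
    - [0,80,180,-150,0]
    - [0,80,180,-150,0]

```text
time: 35.7
ee_pos: [0.3951, -0.0382, 0.2068]
tool_rot: [0.002, -0.023, 1.0, 0.0]
ft_force: [1.6, -1.9, 0.5]
opening: 0.0001
finger_force: 0.0
```

send_rows:
  plan:
    - [0,0,40,0,0]
    - [0,0,80,0,0]
    - [0,0,120,0,0]
    - [0,0,120,0,0]
    - [0,0,120,0,0]

```text
time: 36.12
ee_pos: [0.3909, 0.0766, 0.2064]
tool_rot: [0.001, -0.022, 1.0, 0.0]
ft_force: [0.1, -0.6, 0.2]
opening: 0.0001
finger_force: 0.0
```

Run:
```python
from h import *
t=snap('top','t3.png'); c=ctrl.calibration('top'); o,r=frame([.5551,-.2181,0],.0369)
t0=cv2.imread('pics/t0.png')
# dark edge strips of lid: sample along lines at given lid angle, on each of three edges
def P(th,rho,y): return o+r@np.array([.1-rho*np.cos(th)+.006*np.sin(th),y,.055+rho*np.sin(th)+.006*np.cos(th)])
g=cv2.cvtColor(t,cv2.COLOR_BGR2GRAY)
for th in (0,.1,.2,.4,1.0,1.45):
    S=[P(th,.194,y) for y in np.linspace(-.14,.14,25)]+[P(th,x,s*.15) for x in np.linspace(.03,.18,12) for s in(-1,1)]
    v=[g[int(round(b)),int(round(a))] for a,b in pix(c,S)]
    print(th,np.mean(v).round(),np.std(v).round())
# background above the case where lid stood
S=[P(1.45,.15,y) for y in np.linspace(-.12,.12,9)]
print([t[int(b),int(a)].tolist() for a,b in pix(c,S)][:5])
d=cv2.absdiff(t,t0).max(2)
for n,(u,v) in dict(gel=(325,115),pot=(271,252),tape=(348,246),cup=(510,195),stapler=(160,243),charger=(245,155)).items(): print(n,d[v-15:v+15,u-20:u+20].mean().round(1))
plan([0,0,0],0)
```

```text
0 53.0 5.0
0.1 56.0 9.0
0.2 67.0 15.0
0.4 129.0 57.0
1.0 143.0 50.0
1.45 99.0 1.0
[[94, 114, 72], [95, 116, 74], [92, 114, 71], [93, 114, 72], [93, 115, 72]]
gel 5.3
pot 15.4
tape 36.5
cup 5.2
stapler 6.1
charger 8.9
t 36.17 tcp [0.3908 0.0748 0.2061] yaw -3.102 open -0.0002 F [ 0.1 -0.2  0.3] ff 0.0
shift [393.8 -59.1 205.4] turn -3.102
```

```bash
python3 -c "
from workcell import ctrl
print(ctrl.hand_in())"
```

```text
the job is handed in; nothing more can be done
None
```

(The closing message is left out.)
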